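Shift the towel rod and set out the soaps by shape

TASK

The towel rod lies over the soap dishes: first lift it up out of its two brackets and lay it in both brackets of the empty rod stand at the side of the ledge. Then put each of the three yellow soaps flat into the white dish of its own shape, the long one in the long dish, the square one in the square dish and the round one in the round dish. Leave the glass cup standing where it is.

Things in the scene. Friction and masses are not known exactly. Their poses are not given: they have to be found in the camera images.
- rod: Straight steel towel rod, 12 mm thick, 434 mm long, with a 21 mm wide, 12 mm thick knob at each end (410 mm between the knobs), 0.25 kg. Lies level along its own y; at the start in the two brackets of the soap stand, over the middles of the dishes. Origin: on its axis at mid-length, 70 mm above the ledge at the start; x and z roll with the rod
- soap_stand: Grey board 150 (x) by 410 (y) by 10 mm, fixed far on the ledge, a dark steel open-topped U bracket 185 mm either way from its middle along y, the three dishes between. Brackets: 12 mm thick along y, 45 mm wide, 95 mm high; the slot runs along y, floor 64 mm above the ledge, 20 mm wide there, 33 mm at the mouth. Origin: centre of underside, z up
- rod_stand: Empty stand with the same two U brackets (185 mm either way along its y) on a grey board 70 (x) by 410 (y) by 10 mm, fixed at the left or right side of the ledge, roughly along world x. A rod laid in it has its axis 70 mm above the ledge, its knobs outside the brackets (14 mm of play either way). Origin: centre of underside, z up
- dish_long: Long rectangular dish, 134 mm (x) by 74 mm (y) outside. Glazed white ceramic, open top, fixed on the grey board of the soap stand; 10 mm high, walls 5 mm, inner floor 5 mm above its underside. The three dishes stand in a row 110 mm apart, in any order. Origin: centre of its underside, z up
- dish_square: Square dish, 88 mm by 88 mm outside. Glazed white ceramic, open top, fixed on the grey board of the soap stand; 10 mm high, walls 5 mm, inner floor 5 mm above its underside. The three dishes stand in a row 110 mm apart, in any order. Origin: centre of its underside, z up
- dish_round: Round dish, 90 mm across outside. Glazed white ceramic, open top, fixed on the grey board of the soap stand; 10 mm high, walls 5 mm, inner floor 5 mm above its underside. The three dishes stand in a row 110 mm apart, in any order. Origin: centre of its underside, z up
- soap_long: Long bar, 100 mm (x) by 40 mm (y) by 32 mm high, about 0.13 kg. Yellow soap with a darker mark on top, loose on the ledge among other things, any yaw. Origin: centre of its underside, z up
- soap_square: Square block, 54 mm by 54 mm (sides along x and y) by 30 mm high, about 0.09 kg. Yellow soap with a darker mark on top, loose on the ledge among other things, any yaw. Origin: centre of its underside, z up
- soap_round: Round cake, 56 mm across and 30 mm high, about 0.08 kg. Yellow soap with a darker mark on top, loose on the ledge among other things, any yaw. Origin: centre of its underside, z up
- glass_cup: Clear glass cup, 58 mm across at the rim and 80 mm high, loose, between the soaps and the robot; it must be left alone. Origin: centre of its underside, z up
There are look-alikes about, which are no part of the job. Leave any blue or red look-alike of the soap_square alone. What is shaped like the soap_round but red is not meant.

How it is judged:
By the outcome, as a careful person would: the job done as asked, in the order asked, and still so for the second after the job is handed in, with the robot touching nothing.
It also fails if it takes over 115 s, if anything falls off the work surface, if the arm or the gripper's body presses on something with over 40 N, if the wrist force passes 120 N, or if a joint passes its speed limit or range.

ROBOT

A 6-joint arm with a two-finger parallel gripper is mounted at the origin on the work surface. World frame = base frame: x ahead of the robot, y to its left, z up, the work surface at z = 0. Lengths are in m, angles in rad, forces in N, time in s.
With the tool pointing down it reaches from about 0.225 to 0.875 m from the base axis. Payload 3.4 kg.
Tool frame: the origin (TCP) lies on the centre line of the jaws, within the pads' length; the fingertips stand 14 mm ahead of it and the grasp point (between the pads) lies 5 mm behind it; z points along the fingers, y is the line along which they close (so a half turn about z gives the same grasp; the last joint's range is limited). The gripper opens to 85 mm and grips with 20 to 120 N. Pads are 22 mm wide; open, the fingers measure 114 mm over their backs; the gripper's body (76 mm by 85 mm) begins 54 mm behind the grasp point. The pads swing forward as they close: fully open they stand 13 mm farther back than shut.
Start: joints at [1.052, 0.276, 1.505, -0, 1.361, -0.121], TCP at [0.223, 0.53, 0.245] pointing down, gripper open.
Joint ranges: [-2.89, 2.89], [-0.75, 2.08], [0.22, 2.7], [-1.18, 4.32], [0.11, 2.71], [-2.7, 2.7]. Speed limits (rad/s): [2.57, 2.57, 3.14, 3.14, 3.14, 3.14].

INTERFACE

Orientations are given as a unit quaternion [w, x, y, z].
In Python, from rig import manip, eyes gives the robot as it stands.
- The arm moves only by the shell command python3 -m creep 'ROWS' [FORCE]. ROWS is JSON, a list of rows, each a list of 5 numbers: the opening, from 0 (shut) to 1 (fully open), then the shift along the tool's x, y, z normalised to -1 to 1, where 1 is 0.5 m, then the turn about the tool's z normalised to -1 to 1, where 1 is 360 degrees. In form: [[fingers, dx, dy, dz, spin], ...]. A call has 1 to 10 rows; each row is the pose to reach, as a shift and turn from the pose commanded when the call began, along the tool's axes at that moment, turning the shorter way round; what a row does not reach only later rows make up. A row lasts 1/10 s, in which the tool goes at most 50 mm and 8.59 degrees, less where a joint would pass 70% of its speed; a pose out of reach is approached as far as the arm can. A call with a number of a shift or a turn outside -1 to 1 is refused whole. A call with a gripper value outside its range is refused whole. The fingers move at their own pace and stop on an object; FORCE is the grip in N (left out, the last holds). Time passes only in rows, so rows that repeat a pose let the fingers close. It gives the time, the measured TCP pose, the force, the opening and the grip force at its end, in the units of the state.
- manip.get_state(): the state, without advancing time (a new reading comes with each control period).
- eyes.get_image(name): name is "side" or "top"; returns a dict with "frame" (480x640x3 uint8, red, green, blue), "fx", "fy", "cx", "cy" (pixels), "R" (3x3) and "t" (3): a world point X has camera coordinates R X + t. Camera axes: x right, y down, z forward; pixel columns grow to the right and rows downward; lengths in m; the calibration is good to about 2 mm. A picture is of the moment at which its call begins. There is no depth.
- manip.sign_off(): hands the job in; it is judged then, once.
Trained networks look in the newest picture that a camera, given by its name, has taken for a name from the list of things; names that differ only in an ending like _2 or _b are one class to them, and where a whole thing is asked for, a point or a joint stands for the part that bears it (a point fixed in the world has none). Each returns a list of dicts, best first, with "confidence" (0 to 1); they miss things now and then, are a little off and sometimes report something else, mostly with a low value. They report only what shows in the picture. A call takes as long as a camera call. They do not tell look-alikes from the thing itself.
- eyes.regions_of(camera, label): "mask" (480x640 bool, what is visible of it) and "bbox" ([left, top, right, bottom] in pixels, round what is visible of it).
- eyes.place_of(camera, label): "centre" ([column, row] in pixels: a listed point, or the origin of a listed thing).
The state is a dict: "clock": time; "qpos": joint angles; "qd": joint speeds; "effort": joint torques, N m; "position": TCP position; "ee_rot": TCP orientation; "contact_force": force on the tool from outside, world axes, zero at the start; "moment": the same for the moment, N m; "width": finger opening in m; "gripper_force": force on a finger pad.
Only numpy, scipy, OpenCV 4.12 (cv2) and the standard library are available. Lean on these libraries where they do the work, as an engineer would, in place of code of your own. Each camera call takes 0.05 s, during which the arm holds its last target. There are 200 camera calls.

## Working session

There is one attempt and no reset: what is moved stays moved. The work goes in short steps, Python scripts to look and compute and a shell command to move; the robot and the scene stay as the last step left them, time stands still between calls to the robot, and variables do not carry over. Pictures are saved under pics/ and viewed, at most 14 in all, crops included, and the job is handed in when it is done.

```bash
ls; mkdir -p pics
python3 - <<'E'
from rig import manip, eyes
import cv2
s=manip.get_state(); print(s)
for c in ("top","side"):
    d=eyes.get_image(c); cv2.imwrite(f"pics/{c}0.png",d["frame"][:,:,::-1]); print(c,d["fx"],d["fy"],d["cx"],d["cy"],d["R"],d["t"])
E
```

```text
pics
{'clock': 0.0, 'qpos': array([ 1.05201907e+00,  2.76608082e-01,  1.50614699e+00, -1.86359453e-05,
        1.36072058e+00, -1.20986951e-01]), 'qd': array([-1.57657310e-03,  1.47118622e-03,  1.37135873e-03, -2.25148572e-04,
        2.86143640e-05,  2.59957004e-04]), 'effort': array([ 6.44451138e-04, -4.16772366e+01, -2.45803052e+01,  3.46628449e-04,
        1.10634678e-02, -2.17055242e-05]), 'position': array([0.22249069, 0.52964996, 0.24442672]), 'ee_rot': array([-2.87410535e-04,  1.97584386e-01,  9.80285430e-01, -8.96606880e-04]), 'contact_force': array([-0.06636396, -0.58262355, -1.18672647]), 'moment': array([-0.02279746,  0.0088985 ,  0.04486358]), 'gripper_force': 0.0, 'width': 0.08551134310815338}
top 583.4223894328447 583.4223894328447 328.04343870563645 236.71909700611332 [[-0.02039712 -0.999434    0.02675141]
 [-0.98765409  0.0159856  -0.1558328 ]
 [ 0.15531696 -0.02959968 -0.98742114]] [-0.00699573  0.43278837  1.07217209]
side 484.8566926453323 484.8566926453323 312.5703753780223 247.35545018776676 [[ 0.9930155  -0.11759575  0.00956289]
 [-0.0674808  -0.63257206 -0.77155617]
 [ 0.09678095  0.76552193 -0.63608932]] [-0.41823317  0.07715702  1.0993331 ]
```

View pics/top0.png

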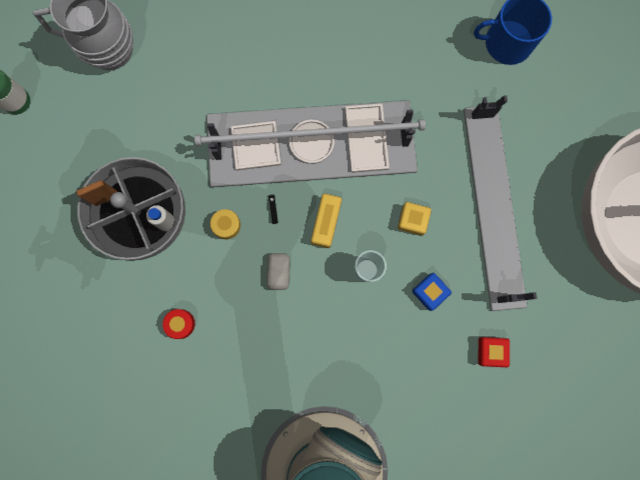

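View pics/side0.png

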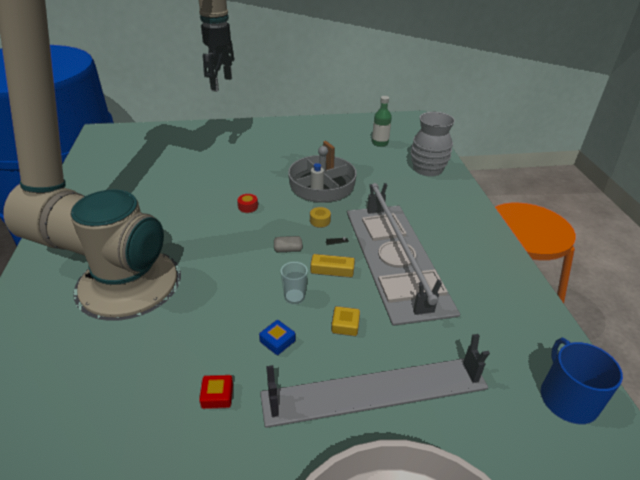

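The top view shows the rod with its knobs at (198,140) and (422,125). The dishes are square (256,146), round (312,142) and long (367,138). The yellow soaps are round (225,224), long (326,221) and square (416,219). The cup is at (370,266), and the empty stand runs from (488,108) to (517,297). The side view agrees.

I'll fit the known shapes to the masks in both views.

```bash
cat > h.py <<'E'
import numpy as np, cv2
from scipy.optimize import minimize
from rig import manip, eyes
def box(lx,ly,z0,z1,cx=0,cy=0):
    return np.array([[cx+sx*lx/2,cy+sy*ly/2,z] for sx in(-1,1) for sy in(-1,1) for z in(z0,z1)])
def disc(d,z0,z1): 
    a=np.linspace(0,2*np.pi,40,endpoint=False)
    return np.array([[d/2*np.cos(t),d/2*np.sin(t),z] for t in a for z in(z0,z1)])
def proj(d,X):
    c=X@np.asarray(d["R"]).T+d["t"]; return np.c_[d["fx"]*c[:,0]/c[:,2]+d["cx"],d["fy"]*c[:,1]/c[:,2]+d["cy"]]
def back(d,uv,z):
    R=np.asarray(d["R"]); r=R.T@np.array([(uv[0]-d["cx"])/d["fx"],(uv[1]-d["cy"])/d["fy"],1]); o=-R.T@d["t"]
    return o+r*(z-o[2])/r[2]
def world(X,p):
    c,s=np.cos(p[2]),np.sin(p[2]); return np.c_[X[:,0]*c-X[:,1]*s+p[0],X[:,0]*s+X[:,1]*c+p[1],X[:,2]]
def hull(m):
    cs,_=cv2.findContours(m.astype(np.uint8),cv2.RETR_EXTERNAL,cv2.CHAIN_APPROX_NONE)
    return cv2.convexHull(np.vstack([c for c in cs if cv2.contourArea(c)>15])).reshape(-1,2).astype(np.float32)
def fit(model,p0,obs):
    """obs: list of (camera dict, mask); matches hull support functions; returns pose, rms px"""
    a=np.linspace(0,2*np.pi,72,endpoint=False); D=np.c_[np.cos(a),np.sin(a)].T
    S=[(d,(hull(m)@D).max(0)) for d,m in obs]
    def f(p): return sum(np.mean(((proj(d,world(model,p))@D).max(0)-s-.5*0)**2) for d,s in S)/len(S)
    best=min((minimize(f,[p0[0],p0[1],p0[2]+k],method="Nelder-Mead",options=dict(xatol=1e-5,fatol=1e-5,maxiter=2000)) for k in np.radians([-30,0,30])),key=lambda r:r.fun)
    return best.x,best.fun**.5
def yellow(fr):
    h=cv2.cvtColor(fr,cv2.COLOR_RGB2HSV); return (h[...,0]>15)&(h[...,0]<32)&(h[...,1]>130)&(h[...,2]>90)
M=dict(soap_long=box(.1,.04,0,.032),soap_square=box(.054,.054,0,.03),soap_round=disc(.056,0,.03),
 rod_stand=np.vstack([box(.07,.41,0,.01),box(.045,.012,0,.095,0,.185),box(.045,.012,0,.095,0,-.185)]),
 soap_stand=np.vstack([box(.15,.41,0,.01),box(.045,.012,0,.095,0,.185),box(.045,.012,0,.095,0,-.185)]),
 dish_long=box(.134,.074,.01,.02),dish_square=box(.088,.088,.01,.02),dish_round=disc(.09,.01,.02))
def go(x,y,z,yawy=None):
    "rows numbers to reach TCP x,y,z with tool y at yaw yawy (deg, mod 180)"
    s=manip.get_state(); w,a,b,c=s["ee_rot"]
    R=np.array([[1-2*(b*b+c*c),2*(a*b-w*c),2*(a*c+w*b)],[2*(a*b+w*c),1-2*(a*a+c*c),2*(b*c-w*a)],[2*(a*c-w*b),2*(b*c+w*a),1-2*(a*a+b*b)]])
    v=R.T@(np.array([x,y,z])-s["position"]); cur=np.degrees(np.arctan2(R[1,1],R[0,1])); sp=0
    if yawy is not None: sp=-((yawy-cur+90)%180-90)
    print("pos",s["position"].round(4),"yawy",round(cur,1),"q1,q6",s["qpos"][[0,5]].round(2),"-> d",(v/.5).round(4),"spin",round(sp/360,4),"deg",round(sp,1))
E
python3 - <<'E'
from h import *
cam={c:eyes.get_image(c) for c in("top","side")}
for n,uv in dict(soap_long=(326,221),soap_square=(416,219),soap_round=(225,224),rod_stand=(495,205),soap_stand=(312,145),dish_long=(367,138),dish_square=(256,146),dish_round=(312,142)).items():
    p0=back(cam["top"],uv,.01); obs=[]
    for c in cam:
        w=proj(cam[c],np.array([[*p0[:2],.015]]))[0]
        rs=eyes.regions_of(c,n)
        best=None
        for r in rs:
            b=r["bbox"]; dd=np.hypot((b[0]+b[2])/2-w[0],(b[1]+b[3])/2-w[1])
            if best is None or dd<best[0]: best=(dd,r)
        if best and best[0]<40:
            obs.append((cam[c],best[1]["mask"])); print(n,c,len(rs),round(best[1]["confidence"],2),best[1]["bbox"],end=" ")
    for o in [obs]+[[o] for o in obs]:
        if o:
            p,e=fit(M[n],[p0[0],p0[1],0],o); print("\n  ",p[:2].round(4),np.degrees(p[2]).round(1),"rms",round(e,2),end="")
    print()
# rod knobs triangulated
for n in("top","side"):
    for r in eyes.regions_of(n,"rod")[:1]: 
        h=hull(r["mask"]); print("rod",n,r["bbox"],r["confidence"],cv2.minAreaRect(h))
print(back(cam["top"],(198,140),.07),back(cam["top"],(422,125),.07))
E
```

```text
soap_long top 1 0.8 [308.6, 194.2, 343.9, 249.1] soap_long side 1 0.93 [310.9, 256.3, 353.9, 277.0] 
   [ 0.4662 -0.012 ] -14.5 rms 1.8
   [ 0.4666 -0.0124] -14.4 rms 1.38
   [ 0.4658 -0.0108] -15.5 rms 2.11
soap_square top 3 0.84 [404.7, 205.5, 430.5, 236.7] soap_square side 3 0.84 [328.7, 306.7, 360.5, 336.2] 
   [ 0.468  -0.1841] -16.2 rms 2.54
   [ 0.4695 -0.1848] -16.2 rms 2.82
   [ 0.4664 -0.1831] 74.0 rms 2.04
soap_round top 2 0.85 [211.6, 207.8, 239.9, 238.2] soap_round side 4 0.93 [308.0, 209.2, 331.3, 229.6] 
   [0.4631 0.1812] -31.3 rms 0.84
   [0.464 0.181] -31.3 rms 0.67
   [0.4615 0.1815] -31.6 rms 0.81
rod_stand top 1 0.55 [465.3, 96.9, 537.5, 311.0] rod_stand side 1 0.8 [257.8, 334.3, 489.5, 428.4] 
   [ 0.494  -0.3457] -85.6 rms 1.45
   [ 0.4954 -0.3475] -85.6 rms 1.28
   [ 0.4932 -0.344 ] 94.4 rms 1.19
soap_stand top 1 0.85 [207.7, 96.8, 415.1, 187.5] soap_stand side 3 0.59 [341.0, 184.0, 462.1, 327.4] 
   [0.6267 0.0133] 3.2 rms 1.56
   [0.628  0.0124] 3.5 rms 1.51
   [0.6256 0.015 ] 3.1 rms 1.35
dish_long top 2 0.67 [349.2, 102.7, 391.4, 170.9] dish_long side 1 0.
[... 199 characters left out ...]
side 1 0.76 [358.6, 214.2, 406.0, 242.6] 
   [0.6203 0.1225] 6.1 rms 1.24
   [0.6224 0.1221] 5.7 rms 0.98
   [0.617  0.1227] 7.3 rms 0.84
dish_round top 2 0.72 [291.1, 117.8, 336.9, 161.8] dish_round side 1 0.64 [380.5, 242.9, 416.3, 269.3] 
   [0.6265 0.0135] -30.7 rms 0.9
   [0.6281 0.013 ] -32.1 rms 0.71
   [0.6245 0.0141] -27.3 rms 0.62
rod top [196.9, 118.7, 425.0, 145.8] 0.67 ((310.0328674316406, 131.9621124267578), (10.258539199829102, 230.91026306152344), 85.93247985839844)
rod side [370.9, 184.2, 436.3, 306.5] 0.7 ((404.1000061035156, 243.69998168945312), (134.61129760742188, 9.391485214233398), 63.43495178222656)
[0.6140589 0.2258263 0.07     ] [ 0.63881008 -0.19671593  0.07      ]
```

```bash
python3 -c "
from h import *
go(.6264,.0146,.245,3.4)"
```

```text
pos [0.2228 0.5301 0.2454] yawy 67.2 q1,q6 [ 1.05 -0.12] -> d [-1.1437e+00 -6.3790e-01  6.0000e-04] spin 0.1772 deg 63.8
```

```bash
python3 -m creep '[[1,-0.07,-0.04,0,0.01],[1,-0.14,-0.08,0,0.03],[1,-0.22,-0.12,0,0.05],[1,-0.3,-0.17,0,0.07],[1,-0.38,-0.21,0,0.09],[1,-0.46,-0.26,0,0.11],[1,-0.54,-0.3,0,0.13],[1,-0.62,-0.35,0,0.15],[1,-0.7,-0.39,0,0.165],[1,-0.74,-0.41,0,0.177]]' 100; python3 -c "
from h import *
go(.6264,.0146,.245,3.4)"
```

```text
clock: 2.1
position: [0.4867, 0.1949, 0.2454]
ee_rot: [0.001, 0.688, 0.726, 0.0]
contact_force: [0.4, -0.0, 0.2]
width: 0.0855
gripper_force: 0.0
pos [0.4867 0.1949 0.2454] yawy 3.1 q1,q6 [0.25 0.19] -> d [-0.3753  0.2593  0.0017] spin -0.0008 deg -0.3
```

```bash
python3 -m creep '[[1,-0.07,0.05,0,0],[1,-0.15,0.1,0,0],[1,-0.22,0.15,0,0],[1,-0.3,0.2,0,0],[1,-0.35,0.24,0,0],[1,-0.375,0.26,0,0],[1,-0.375,0.26,0.05,0],[1,-0.375,0.26,0.1,0],[1,-0.375,0.26,0.1,0],[1,-0.375,0.26,0.1,0]]'
python3 - <<'E'
from h import *
go(.6264,.0146,.065,3.4)
d=eyes.get_image("top"); cv2.imwrite("pics/t1.png",cv2.resize(d["frame"][60:220,180:440,::-1],None,fx=3,fy=3))
E
```

```text
clock: 3.1
position: [0.6252, 0.0193, 0.1954]
ee_rot: [-0.0, 0.685, 0.729, -0.0]
contact_force: [-0.4, 0.3, 1.5]
width: 0.0852
gripper_force: 0.0
pos [0.6252 0.0193 0.1954] yawy 3.5 q1,q6 [-0.08 -0.14] -> d [-0.0097  0.0019  0.2609] spin 0.0004 deg 0.1
```

View pics/t1.png

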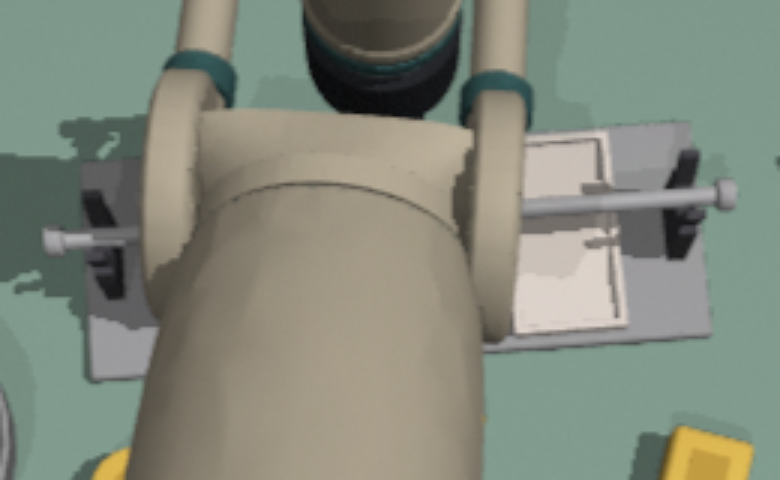

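The arm hides the middle of the rod, but both ends still sit in their brackets. I'll go down and grip.

```bash
python3 -m creep '[[1,-0.01,0.002,0.06,0],[1,-0.01,0.002,0.12,0],[1,-0.01,0.002,0.17,0],[1,-0.01,0.002,0.22,0],[1,-0.01,0.002,0.25,0],[1,-0.01,0.002,0.261,0],[0.5,-0.01,0.002,0.261,0],[0,-0.01,0.002,0.261,0],[0,-0.01,0.002,0.261,0],[0,-0.01,0.002,0.261,0]]' 100;  python3 -m creep '[[0,0,0,0,0],[0,0,0,0,0],[0,0,0,0,0],[0,0,0,0,0],[0,0,0,0,0]]'; python3 -c "
from h import *
go(.6264,.0146,.065,3.4)"
```

```text
clock: 4.15
position: [0.6276, 0.0136, 0.066]
ee_rot: [0.001, 0.685, 0.728, 0.001]
contact_force: [-0.5, 0.4, 0.7]
width: 0.0282
gripper_force: 0.0
clock: 4.65
position: [0.627, 0.0136, 0.0657]
ee_rot: [0.0, 0.685, 0.728, 0.0]
contact_force: [-1.8, 0.1, 5.9]
width: 0.0085
gripper_force: 97.7
pos [0.627  0.0136 0.0657] yawy 3.5 q1,q6 [-0.09 -0.15] -> d [ 0.002  -0.001   0.0013] spin 0.0002 deg 0.1
```

```bash
python3 -m creep '[[0,0,0,-0.02,0],[0,0,0,-0.04,0],[0,0,0,-0.07,0],[0,0,0,-0.1,0],[0,0,0,-0.13,0],[0,0,0,-0.16,0],[0,0,0,-0.16,0]]'
python3 - <<'E'
from h import *
for c in("top","side"):
    d=eyes.get_image(c); cv2.imwrite(f"pics/{c}2.png",d["frame"][:,:,::-1])
a=cv2.imread("pics/top2.png")[40:240,150:470]; b=cv2.imread("pics/side2.png")[120:320,300:620]
cv2.imwrite("pics/m2.png",cv2.resize(np.vstack([a,b]),None,fx=1.5,fy=1.5)); print(manip.get_state()["width"],manip.get_state()["contact_force"])
E
```

```text
clock: 5.35
position: [0.6286, 0.0135, 0.1474]
ee_rot: [0.002, 0.685, 0.728, 0.002]
contact_force: [0.5, 0.1, -3.2]
width: 0.0088
gripper_force: 97.6
0.008841720934936534 [ 0.09090504 -0.19990523 -3.67382209]
```

View pics/m2.png

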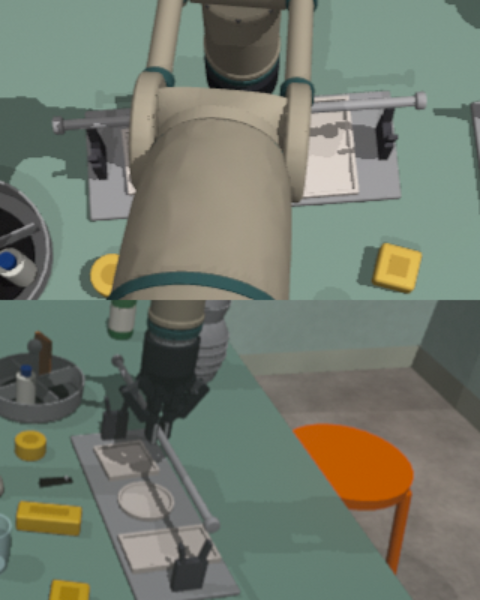

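The rod is lifted level and is clear of both brackets.

Run:
```python
from h import *
d=eyes.get_image("top")
a=back(d,(188.7,123.3),.152);b=back(d,(430.7,106.7),.152);print(a,b,(a+b)/2,np.linalg.norm(a-b),np.degrees(np.arctan2(-(a-b)[0],(a-b)[1])))
go(.494,-.3457,.3,-85.6)
```

```text
[0.61691493 0.2261301  0.152     ] [ 0.64293574 -0.19699786  0.152     ] [0.62992533 0.01456612 0.152     ] 0.42392729575283933 3.5190476895032465
pos [0.6264 0.0137 0.1442] yawy 3.5 q1,q6 [-0.09 -0.15] -> d [-0.7012 -0.3084 -0.3115] spin 0.2475 deg 89.1
```

```bash
python3 -m creep '[[0,0,0,-0.06,0],[0,0,0,-0.12,0],[0,0,0,-0.18,0],[0,-0.04,-0.02,-0.24,0],[0,-0.09,-0.04,-0.28,0.01],[0,-0.15,-0.07,-0.31,0.025],[0,-0.22,-0.1,-0.31,0.045],[0,-0.29,-0.13,-0.31,0.065],[0,-0.36,-0.16,-0.31,0.085],[0,-0.43,-0.19,-0.31,0.105]]'; python3 -c "
from h import *
go(.494,-.3457,.3,-85.6)"
```

```text
clock: 6.5
position: [0.5441, -0.2078, 0.2985]
ee_rot: [-0.001, 0.885, 0.465, -0.001]
contact_force: [0.9, -0.6, -3.1]
width: 0.0089
gripper_force: 97.7
pos [ 0.5441 -0.2078  0.2985] yawy -34.6 q1,q6 [-0.48  0.12] -> d [-0.2839  0.0742 -0.0032] spin 0.1417 deg 51.0
```

```bash
python3 -m creep '[[0,-0.06,0.02,0,0.02],[0,-0.12,0.035,0,0.04],[0,-0.18,0.05,0,0.06],[0,-0.23,0.06,0,0.08],[0,-0.26,0.07,0,0.1],[0,-0.28,0.074,0,0.12],[0,-0.284,0.074,0,0.135],[0,-0.284,0.074,0,0.142],[0,-0.284,0.074,0,0.142],[0,-0.284,0.074,0,0.142]]'
python3 - <<'E'
from h import *
go(.494,-.3457,.12,-85.6)
for c in("top","side"):
    d=eyes.get_image(c); cv2.imwrite(f"pics/{c}3.png",d["frame"][:,:,::-1])
a=cv2.imread("pics/top3.png")[40:340,380:640]; b=cv2.imread("pics/side3.png")[150:450,200:520]
cv2.imwrite("pics/m3.png",np.hstack([a,b]))
E
```

```text
clock: 7.5
position: [0.4955, -0.3447, 0.2987]
ee_rot: [-0.001, 0.999, 0.04, -0.001]
contact_force: [-0.7, -0.2, -2.5]
width: 0.0089
gripper_force: 97.7
pos [ 0.4955 -0.3447  0.2987] yawy -85.4 q1,q6 [-0.72  0.77] -> d [-0.0027  0.0023  0.3575] spin 0.0006 deg 0.2
```

View pics/m3.png

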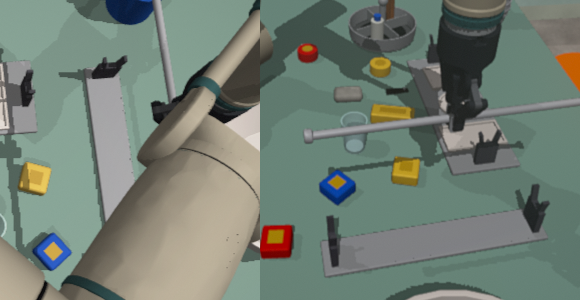

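```bash
python3 -m creep '[[0,-0.003,0.002,0.06,0],[0,-0.003,0.002,0.12,0],[0,-0.003,0.002,0.18,0],[0,-0.003,0.002,0.24,0],[0,-0.003,0.002,0.3,0],[0,-0.003,0.002,0.35,0],[0,-0.003,0.002,0.358,0],[0,-0.003,0.002,0.358,0]]'
python3 - <<'E'
from h import *
go(.494,-.3457,.0655,-85.6)
for c in("top","side"):
    d=eyes.get_image(c); cv2.imwrite(f"pics/{c}4.png",d["frame"][:,:,::-1])
a=cv2.imread("pics/top4.png")[60:320,420:640]; b=cv2.imread("pics/side4.png")[240:500,230:520]
cv2.imwrite("pics/m4.png",cv2.resize(np.hstack([a,np.pad(b,((0,260-b.shape[0]),(0,0),(0,0)))]),None,fx=1.5,fy=1.5))
E
```

```text
clock: 8.4
position: [0.4942, -0.3457, 0.1203]
ee_rot: [-0.001, 0.999, 0.04, -0.0]
contact_force: [0.2, 0.0, -1.9]
width: 0.0089
gripper_force: 97.8
pos [ 0.4942 -0.3457  0.1203] yawy -85.4 q1,q6 [-0.73  0.76] -> d [-0.0003  0.      0.1096] spin 0.0005 deg 0.2
```

View pics/m4.png

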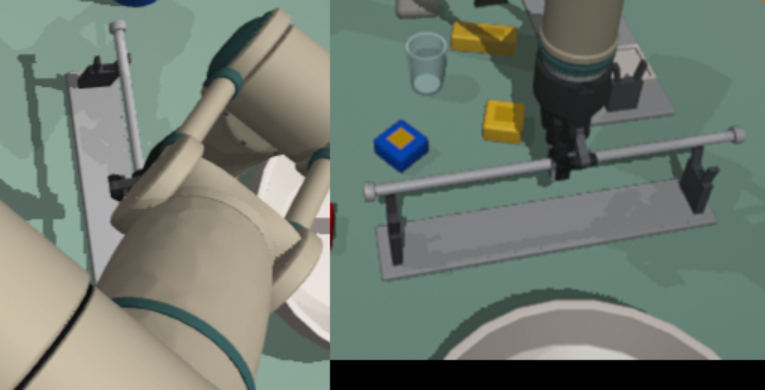

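The rod is level over both brackets with its knobs outside them. I'll lower it slowly.

```bash
python3 -m creep '[[0,0,0,0.02,0],[0,0,0,0.04,0],[0,0,0,0.06,0],[0,0,0,0.075,0],[0,0,0,0.09,0],[0,0,0,0.1,0],[0,0,0,0.106,0],[0,0,0,0.106,0]]'
python3 - <<'E'
from h import *
go(.494,-.3457,.0655,-85.6)
d=eyes.get_image("side"); cv2.imwrite("pics/side5.png",cv2.resize(d["frame"][300:440,240:510,::-1],None,fx=2.5,fy=2.5))
E
```

```text
clock: 9.3
position: [0.4942, -0.3459, 0.0673]
ee_rot: [-0.0, 0.999, 0.04, -0.0]
contact_force: [0.4, 0.8, -3.3]
width: 0.0085
gripper_force: 97.8
pos [ 0.4942 -0.3459  0.0673] yawy -85.4 q1,q6 [-0.73  0.76] -> d [-0.0003 -0.0004  0.0036] spin 0.0005 deg 0.2
```

View pics/side5.png

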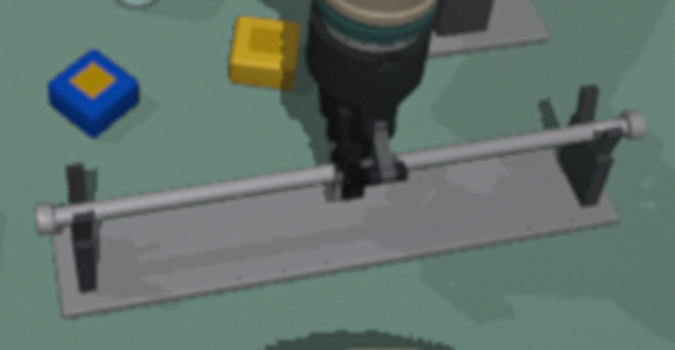

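The rod is in both slots. I'll lower it the last 1.5 mm, release it and rise.

```bash
python3 -m creep '[[0,0,0,0.002,0],[0,0,0,0.003,0],[0,0,0,0.003,0],[0.2,0,0,0.003,0],[0.5,0,0,0.003,0],[1,0,0,0.003,0],[1,0,0,0.003,0],[1,0,0,0.003,0],[1,0,0,0.003,0],[1,0,0,0.003,0]]' 60; python3 -m creep '[[1,0,0,-0.03,0],[1,0,0,-0.08,0],[1,0,0,-0.14,0],[1,0,0,-0.2,0],[1,0,0,-0.26,0],[1,0,0,-0.32,0],[1,0,0,-0.34,0]]'
python3 - <<'E'
from h import *
go(.468,-.1841,.235,73.8)
cam={c:eyes.get_image(c) for c in("top","side")}
for c in cam: cv2.imwrite(f"pics/{c}6.png",cam[c]["frame"][:,:,::-1])
# colour fits of soaps
for n,p in dict(soap_long=(.4662,-.012,-.25),soap_square=(.468,-.184,-.28),soap_round=(.4631,.1812,0)).items():
  ob=[]
  for c in cam:
    u,v=proj(cam[c],np.array([[p[0],p[1],.015]]))[0].astype(int)
    n_,lab,st,ce=cv2.connectedComponentsWithStats(yellow(cam[c]["frame"]).astype(np.uint8)); l=lab[v,u]; print(n,c,st[l] if l else None)
    if l: ob.append((cam[c],lab==l))
  for o in [ob]+[[o] for o in ob]:
    if o: q,e=fit(M[n],p,o); print("  ",q[:2].round(4),np.degrees(q[2]).round(1),round(e,2))
E
```

```text
clock: 10.35
position: [0.4943, -0.346, 0.0663]
ee_rot: [-0.0, 0.999, 0.04, 0.0]
contact_force: [-0.2, -0.5, 0.5]
width: 0.0855
gripper_force: 0.0
clock: 11.05
position: [0.4955, -0.347, 0.2398]
ee_rot: [0.002, 0.999, 0.04, 0.002]
contact_force: [-0.3, -1.0, 0.0]
width: 0.0854
gripper_force: 0.0
pos [ 0.4955 -0.347   0.2398] yawy -85.4 q1,q6 [-0.73  0.77] -> d [-0.0289 -0.3292  0.0079] spin 0.0577 deg 20.8
soap_long top None
soap_long side [311 254  43  23 784]
   [ 0.4646 -0.01  ] -14.0 2.4
   [ 0.4646 -0.01  ] -14.0 2.4
soap_square top [399 202  32  33 770]
soap_square side [332 307  28  29 687]
   [ 0.4683 -0.1833] -14.9 2.32
   [ 0.4693 -0.1838] -14.7 2.27
   [ 0.4673 -0.1826] -15.4 2.29
soap_round top [211 209  29  30 673]
soap_round side [310 208  20  19 329]
   [0.4629 0.1825] 32.1 1.37
   [0.4638 0.1824] -31.3 1.19
   [0.4612 0.1829] -27.9 1.42
```

View pics/side6.png

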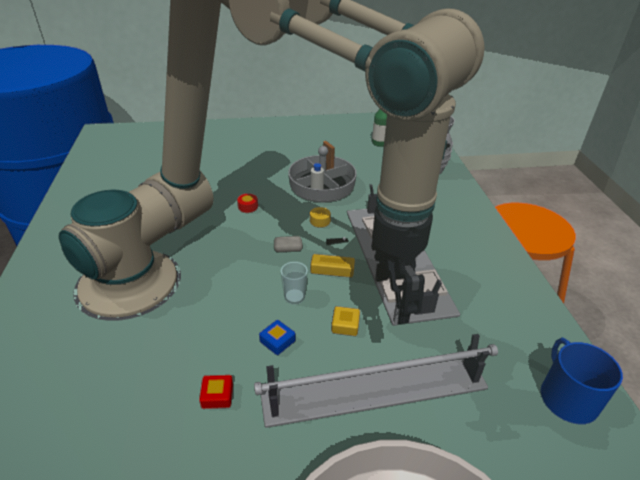

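The rod lies in both brackets of the stand. Next is the square soap.

```bash
python3 -c "
from h import *
go(.468,-.1835,.1,-15.5)"
```

```text
pos [ 0.4949 -0.3465  0.2377] yawy -85.4 q1,q6 [-0.73  0.76] -> d [-0.0282 -0.3299  0.2745] spin -0.1943 deg -69.9
```

```bash
python3 -m creep '[[1,-0.01,-0.07,0,-0.02],[1,-0.01,-0.14,0,-0.04],[1,-0.02,-0.2,0.02,-0.06],[1,-0.028,-0.26,0.06,-0.085],[1,-0.028,-0.3,0.1,-0.108],[1,-0.028,-0.33,0.15,-0.13],[1,-0.028,-0.33,0.2,-0.152],[1,-0.028,-0.33,0.24,-0.175],[1,-0.028,-0.33,0.274,-0.194],[1,-0.028,-0.33,0.274,-0.194]]' 40; python3 -m creep '[[1,0,0,0,0],[1,0,0,0,0]]'; python3 -c "
from h import *
go(.468,-.1835,.019,-15.5)"
```

```text
clock: 12.15
position: [0.4641, -0.1808, 0.0954]
ee_rot: [-0.004, 0.797, 0.605, -0.002]
contact_force: [-0.8, -0.7, 0.5]
width: 0.0851
gripper_force: 0.0
clock: 12.35
position: [0.4675, -0.1828, 0.0995]
ee_rot: [0.0, 0.797, 0.604, 0.0]
contact_force: [-0.4, -0.4, -0.3]
width: 0.0851
gripper_force: 0.0
pos [ 0.4675 -0.1828  0.0995] yawy -15.7 q1,q6 [-0.51 -0.24] -> d [-0.001   0.0013  0.1611] spin -0.0005 deg -0.2
```

```bash
python3 -m creep '[[1,0,0.001,0.05,0],[1,0,0.001,0.1,0],[1,0,0.001,0.14,0],[1,0,0.001,0.161,0],[1,0,0.001,0.161,0],[0,0,0.001,0.161,0],[0,0,0.001,0.161,0],[0,0,0.001,0.161,0],[0,0,0.001,0.161,0],[0,0,0.001,0.161,0]]' 40; python3 -m creep '[[0,0,0,0,0],[0,0,0,-0.03,0],[0,0,0,-0.08,0],[0,0,0,-0.15,0],[0,0,0,-0.22,0],[0,0,0,-0.24,0],[0,0,0,-0.24,0]]'
python3 - <<'E'
from h import *
go(.620,.1230,.14,3.5)
d=eyes.get_image("side"); cv2.imwrite("pics/side7.png",cv2.resize(d["frame"][160:360,240:480,::-1],None,fx=2,fy=2))
E
```

```text
clock: 13.35
position: [0.4686, -0.1833, 0.0201]
ee_rot: [0.001, 0.797, 0.605, 0.001]
contact_force: [-0.2, 0.0, 6.3]
width: 0.0531
gripper_force: 43.3
clock: 14.05
position: [0.4686, -0.1833, 0.1404]
ee_rot: [0.002, 0.796, 0.605, 0.001]
contact_force: [-0.2, 0.2, -1.7]
width: 0.0535
gripper_force: 42.6
pos [ 0.4686 -0.1833  0.1404] yawy -15.6 q1,q6 [-0.51 -0.24] -> d [0.6713 0.127  0.0008] spin -0.053 deg -19.1
```

View pics/side7.png

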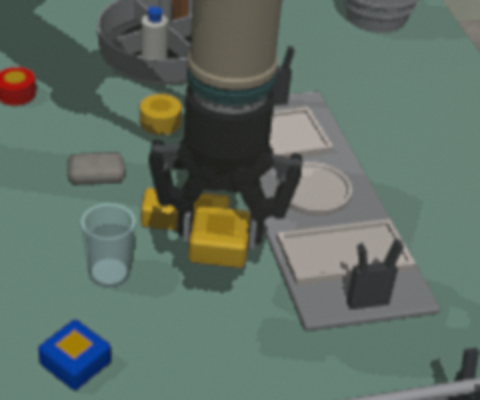

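```bash
python3 -m creep '[[0,0.05,0.01,0,-0.005],[0,0.12,0.02,0,-0.01],[0,0.2,0.04,0,-0.015],[0,0.28,0.053,0,-0.02],[0,0.36,0.068,0,-0.03],[0,0.44,0.083,0,-0.04],[0,0.52,0.098,0,-0.045],[0,0.59,0.111,0,-0.05],[0,0.65,0.123,0,-0.053],[0,0.671,0.127,0,-0.053]]'; python3 -m creep '[[0,0,0,0,0],[0,0,0,0,0]]'; python3 -c "
from h import *
go(.620,.1230,.0355,3.5)"
```

```text
clock: 15.1
position: [0.6189, 0.126, 0.1359]
ee_rot: [-0.002, 0.684, 0.729, -0.001]
contact_force: [-0.1, 0.7, -2.0]
width: 0.0534
gripper_force: 42.5
clock: 15.3
position: [0.6177, 0.1224, 0.1373]
ee_rot: [-0.001, 0.685, 0.728, -0.002]
contact_force: [-0.5, 0.0, -0.8]
width: 0.0531
gripper_force: 42.5
pos [0.6177 0.1224 0.1373] yawy 3.5 q1,q6 [0.09 0.03] -> d [0.0012 0.0055 0.2035] spin -0.0 deg -0.0
```

```bash
python3 -m creep '[[0,0,0.002,0.05,0],[0,0,0.002,0.1,0],[0,0,0.002,0.14,0],[0,0,0.002,0.17,0],[0,0,0.002,0.18,0],[0,0,0.002,0.18,0],[0,0,0.002,0.18,0]]'; python3 -c "
from h import *
go(.620,.1230,.0355,3.5)"
```

```text
clock: 16.0
position: [0.6204, 0.1227, 0.0496]
ee_rot: [0.0, 0.686, 0.728, 0.0]
contact_force: [1.6, 0.9, -1.1]
width: 0.0529
gripper_force: 42.5
pos [0.6204 0.1227 0.0496] yawy 3.4 q1,q6 [0.09 0.03] -> d [ 0.0007 -0.0008  0.0282] spin -0.0002 deg -0.1
```

```bash
python3 -m creep '[[0,0,0,0.015,0],[0,0,0,0.025,0],[0,0,0,0.028,0],[0,0,0,0.028,0],[0,0,0,0.028,0]]'; python3 -m creep '[[0.2,0,0,0,0],[0.5,0,0,0,0],[0.9,0,0,0,0],[1,0,0,0,0],[1,0,0,0,0],[1,0,0,-0.02,0],[1,0,0,-0.07,0],[1,0,0,-0.14,0],[1,0,0,-0.21,0],[1,0,0,-0.24,0]]'; python3 -c "
from h import *
go(.4655,-.0115,.155,-14.5+90)"
```

```text
clock: 16.5
position: [0.6199, 0.1233, 0.0352]
ee_rot: [0.0, 0.685, 0.728, -0.0]
contact_force: [-1.7, -0.4, 2.8]
width: 0.0531
gripper_force: 43.0
clock: 17.5
position: [0.6221, 0.1236, 0.1594]
ee_rot: [0.002, 0.685, 0.728, 0.003]
contact_force: [0.4, -0.1, 0.4]
width: 0.0856
gripper_force: 0.0
pos [0.6221 0.1236 0.1594] yawy 3.5 q1,q6 [0.09 0.03] -> d [-0.2507 -0.329   0.0064] spin -0.2 deg -72.0
```

```bash
python3 -m creep '[[1,-0.05,-0.06,0,-0.02],[1,-0.1,-0.12,0,-0.04],[1,-0.15,-0.19,0,-0.06],[1,-0.2,-0.26,0,-0.085],[1,-0.24,-0.31,0,-0.108],[0.7,-0.25,-0.329,0,-0.13],[0.7,-0.25,-0.329,0,-0.152],[0.7,-0.25,-0.329,0,-0.175],[0.7,-0.25,-0.329,0,-0.197],[0.7,-0.25,-0.329,0,-0.2]]'
python3 - <<'E'
from h import *
go(.4655,-.0115,.02,75.5)
im=cv2.imread("pics/top0.png")
cam={c:eyes.get_image(c) for c in("top","side")}
for c in cam:
    for r in eyes.place_of(c,"glass_cup")[:2]: print(c,r,back(cam[c],r["centre"],0))
    rs=eyes.regions_of(c,"soap_square"); 
    print([(r["bbox"],round(r["confidence"],2)) for r in rs])
a=cam["side"]["frame"][140:360,230:490,::-1]; cv2.imwrite("pics/s8.png",cv2.resize(a,None,fx=2.5,fy=2.5))
E
```

```text
clock: 18.5
position: [0.4636, -0.0115, 0.1555]
ee_rot: [0.001, 0.126, 0.992, 0.0]
contact_force: [0.3, 0.0, 0.4]
width: 0.0595
gripper_force: 0.0
pos [ 0.4636 -0.0115  0.1555] yawy 75.5 q1,q6 [-0.18 -1.49] -> d [-0.0033  0.0009  0.271 ] spin 0.0 deg 0.0
top {'centre': [369.8, 269.6], 'confidence': 0.47} [ 0.37200891 -0.09571318  0.        ]
[([413.5, 272.7, 453.4, 309.1], 0.93), ([478.3, 338.4, 507.7, 370.3], 0.67), ([242.0, 129.8, 272.0, 160.6], 0.65)]
side {'centre': [292.6, 294.2], 'confidence': 0.72} [ 0.36707935 -0.08104151  0.        ]
[([197.0, 374.2, 231.0, 406.6], 0.98), ([258.4, 321.5, 294.6, 352.0], 0.64), ([368.6, 209.7, 395.6, 234.6], 0.63)]
```

View pics/s8.png

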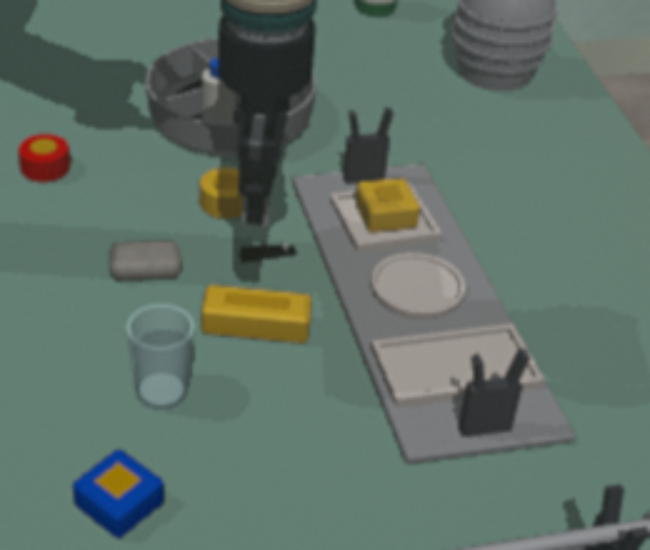

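The square soap lies flat in its dish. The cup, at (0.37,-0.09), is clear of the grasp. Next I'll grip the long soap.

```bash
python3 -m creep '[[0.7,-0.002,0,0.06,0],[0.7,-0.002,0,0.12,0],[0.7,-0.002,0,0.18,0],[0.7,-0.002,0,0.23,0],[0.7,-0.002,0,0.26,0],[0.7,-0.002,0,0.271,0],[0.7,-0.002,0,0.271,0],[0,-0.002,0,0.271,0],[0,-0.002,0,0.271,0],[0,-0.002,0,0.271,0]]' 40; python3 -m creep '[[0,0,0,0,0],[0,0,0,0,0],[0,0,0,-0.03,0],[0,0,0,-0.08,0],[0,0,0,-0.15,0],[0,0,0,-0.22,0],[0,0,0,-0.24,0],[0,0,0,-0.24,0]]'
python3 - <<'E'
from h import *
go(.633,-.0965,.14,93.5)
E
```

```text
clock: 19.8
position: [0.4653, -0.0118, 0.0203]
ee_rot: [0.001, 0.126, 0.992, -0.0]
contact_force: [0.6, 0.2, 2.8]
width: 0.0392
gripper_force: 42.2
clock: 20.6
position: [0.4652, -0.0118, 0.1405]
ee_rot: [0.002, 0.126, 0.992, -0.0]
contact_force: [-0.2, -0.1, -1.6]
width: 0.0393
gripper_force: 41.9
pos [ 0.4652 -0.0118  0.1405] yawy 75.5 q1,q6 [-0.18 -1.49] -> d [-0.3674 -0.08    0.0022] spin -0.05 deg -18.0
```

```bash
python3 -m creep '[[0,-0.04,-0.01,0,-0.005],[0,-0.1,-0.02,0,-0.015],[0,-0.16,-0.035,0,-0.025],[0,-0.22,-0.05,0,-0.035],[0,-0.28,-0.06,0,-0.045],[0,-0.33,-0.07,0,-0.05],[0,-0.36,-0.078,0,-0.05],[0,-0.367,-0.08,0,-0.05],[0,-0.367,-0.08,0,-0.05],[0,-0.367,-0.08,0.05,-0.05]]'; python3 -m creep '[[0,0,0,0.04,0],[0,0,0,0.08,0],[0,0,0,0.11,0],[0,0,0,0.12,0],[0,0,0,0.12,0],[0,0,0,0.12,0]]'
python3 - <<'E'
from h import *
go(.633,-.0965,.036,93.5)
E
```

```text
clock: 21.6
position: [0.6331, -0.0963, 0.1161]
ee_rot: [0.002, -0.03, 1.0, -0.0]
contact_force: [0.8, 0.0, -1.8]
width: 0.0393
gripper_force: 41.9
clock: 22.2
position: [0.632, -0.0962, 0.0549]
ee_rot: [0.0, -0.031, 1.0, -0.0]
contact_force: [1.2, 0.6, -1.1]
width: 0.0392
gripper_force: 41.8
pos [ 0.632  -0.0962  0.0549] yawy 93.5 q1,q6 [-0.26 -1.89] -> d [-0.0018 -0.0008  0.0378] spin 0.0 deg 0.0
```

```bash
python3 -m creep '[[0,-0.001,0,0.015,0],[0,-0.001,0,0.028,0],[0,-0.001,0,0.036,0],[0,-0.001,0,0.038,0],[0,-0.001,0,0.038,0],[0,-0.001,0,0.038,0]]'; python3 -m creep '[[0.55,0,0,0,0],[0.65,0,0,0,0],[0.7,0,0,0,0],[0.7,0,0,0,0],[0.7,0,0,-0.01,0],[0.7,0,0,-0.05,0],[0.7,0,0,-0.1,0],[0.7,0,0,-0.16,0],[0.7,0,0,-0.23,0],[1,0,0,-0.24,0]]'; python3 -c "
from h import *
go(.463,.1815,.155,60)"
```

```text
clock: 22.8
position: [0.6324, -0.0963, 0.0354]
ee_rot: [-0.0, -0.03, 1.0, 0.0]
contact_force: [-1.1, 0.0, 1.1]
width: 0.0391
gripper_force: 42.0
clock: 23.8
position: [0.6354, -0.097, 0.1607]
ee_rot: [0.005, -0.03, 1.0, -0.001]
contact_force: [0.9, -0.2, 1.1]
width: 0.0727
gripper_force: 0.0
pos [ 0.6354 -0.097   0.1607] yawy 93.5 q1,q6 [-0.26 -1.89] -> d [0.3102 0.577  0.0068] spin 0.093 deg 33.5
```

```bash
python3 -m creep '[[1,0.03,0.06,0,0.02],[1,0.06,0.12,0,0.04],[1,0.1,0.19,0,0.06],[1,0.14,0.26,0,0.085],[1,0.18,0.34,0,0.108],[1,0.22,0.41,0,0.13],[1,0.26,0.48,0,0.152],[1,0.29,0.54,0,0.175],[1,0.31,0.577,0,0.198],[1,0.31,0.577,0,0.22]]'; python3 -m creep '[[1,0,0,0,0.02],[1,0,0,0,0.03],[1,0,0,0,0.03]]'
python3 - <<'E'
from h import *
go(.463,.1815,.019,3.5)
cam={c:eyes.get_image(c) for c in("top","side")}
a=cam["side"]["frame"][140:360,230:490,::-1]; cv2.imwrite("pics/s9.png",cv2.resize(a,None,fx=2.5,fy=2.5))
E
```

```text
clock: 24.8
position: [0.4579, 0.1843, 0.1551]
ee_rot: [-0.001, 0.615, 0.789, -0.0]
contact_force: [0.4, 0.7, 0.4]
width: 0.0854
gripper_force: 0.0
clock: 25.1
position: [0.4599, 0.1822, 0.1551]
ee_rot: [-0.0, 0.685, 0.728, -0.0]
contact_force: [-0.3, -0.3, 0.4]
width: 0.0855
gripper_force: 0.0
pos [0.4599 0.1822 0.1551] yawy 3.5 q1,q6 [0.24 0.18] -> d [-0.0019  0.0063  0.2722] spin 0.0 deg 0.0
```

View pics/s9.png

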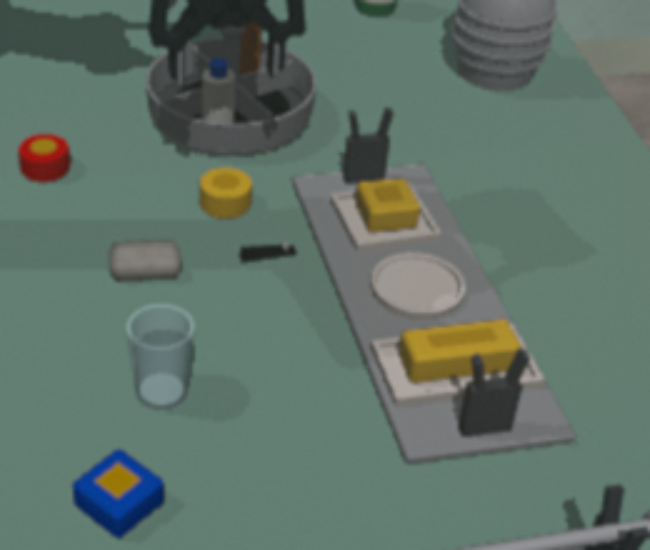

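The long soap is in the long dish; I'll check how flat it lies at the end. Next I'll grip the round soap.

```bash
python3 -m creep '[[1,-0.001,0.006,0.06,0],[1,-0.001,0.006,0.12,0],[1,-0.001,0.006,0.18,0],[1,-0.001,0.006,0.23,0],[1,-0.001,0.006,0.26,0],[1,-0.001,0.006,0.272,0],[1,-0.001,0.006,0.272,0],[0,-0.001,0.006,0.272,0],[0,-0.001,0.006,0.272,0],[0,-0.001,0.006,0.272,0]]' 40; python3 -m creep '[[0,0,0,0,0],[0,0,0,0,0],[0,0,0,-0.03,0],[0,0,0,-0.08,0],[0,0,0,-0.15,0],[0,0,0,-0.22,0],[0,0,0,-0.24,0],[0,0,0,-0.24,0]]'
python3 - <<'E'
from h import *
go(.6267,.0135,.14,3.5)
E
```

```text
clock: 26.2
position: [0.4641, 0.1821, 0.0206]
ee_rot: [0.001, 0.685, 0.728, 0.001]
contact_force: [-0.3, -1.3, 3.9]
width: 0.0541
gripper_force: 42.4
clock: 27.0
position: [0.4643, 0.1822, 0.141]
ee_rot: [0.001, 0.685, 0.728, 0.002]
contact_force: [-0.2, 0.6, -1.6]
width: 0.0544
gripper_force: 42.8
pos [0.4643 0.1822 0.141 ] yawy 3.5 q1,q6 [0.23 0.17] -> d [-0.3565  0.3036  0.003 ] spin -0.0 deg -0.0
```

```bash
python3 -m creep '[[0,-0.04,0.03,0,0],[0,-0.1,0.08,0,0],[0,-0.16,0.135,0,0],[0,-0.22,0.187,0,0],[0,-0.28,0.238,0,0],[0,-0.33,0.28,0,0],[0,-0.35,0.298,0,0],[0,-0.356,0.303,0,0],[0,-0.356,0.303,0,0],[0,-0.356,0.303,0.05,0]]'; python3 -m creep '[[0,0,0,0.04,0],[0,0,0,0.08,0],[0,0,0,0.11,0],[0,0,0,0.12,0],[0,0,0,0.12,0],[0,0,0,0.12,0]]'
python3 - <<'E'
from h import *
go(.6267,.0135,.0355,3.5)
E
```

```text
clock: 28.0
position: [0.6265, 0.0146, 0.1168]
ee_rot: [0.002, 0.685, 0.729, 0.002]
contact_force: [0.7, 1.3, -0.3]
width: 0.0543
gripper_force: 42.8
clock: 28.6
position: [0.6254, 0.0141, 0.0551]
ee_rot: [0.0, 0.685, 0.729, 0.0]
contact_force: [0.1, 0.3, -0.4]
width: 0.0547
gripper_force: 42.7
pos [0.6254 0.0141 0.0551] yawy 3.5 q1,q6 [-0.09 -0.15] -> d [-0.0015  0.0025  0.0392] spin 0.0001 deg 0.0
```

```bash
python3 -m creep '[[0,-0.001,0.002,0.015,0],[0,-0.001,0.002,0.028,0],[0,-0.001,0.002,0.036,0],[0,-0.001,0.002,0.039,0],[0,-0.001,0.002,0.039,0],[0,-0.001,0.002,0.039,0]]'; python3 -m creep '[[0.6,0,0,0,0],[0.8,0,0,0,0],[1,0,0,0,0],[1,0,0,0,0],[1,0,0,-0.01,0],[1,0,0,-0.05,0],[1,0,0,-0.1,0],[1,0,0,-0.18,0],[1,0,0,-0.27,0],[1,0,0,-0.35,0]]'; python3 -c "
from h import *
go(.35,.3,.25)"
```

```text
clock: 29.2
position: [0.6261, 0.0129, 0.0356]
ee_rot: [-0.0, 0.685, 0.728, -0.0]
contact_force: [-2.0, 1.5, 6.3]
width: 0.0543
gripper_force: 43.4
clock: 30.2
position: [0.6265, 0.013, 0.2121]
ee_rot: [0.0, 0.685, 0.728, 0.0]
contact_force: [0.8, 0.3, -0.8]
width: 0.0851
gripper_force: 0.0
pos [0.6265 0.013  0.2121] yawy 3.5 q1,q6 [-0.09 -0.15] -> d [ 0.6066 -0.5169 -0.0764] spin 0.0 deg 0
```

Back the arm off to clear the view and check.

```bash
python3 -m creep '[[1,0.06,-0.05,-0.05,0],[1,0.12,-0.1,-0.08,0],[1,0.18,-0.16,-0.08,0],[1,0.25,-0.22,-0.08,0],[1,0.32,-0.28,-0.08,0],[1,0.39,-0.34,-0.08,0],[1,0.46,-0.4,-0.08,0],[1,0.53,-0.46,-0.08,0],[1,0.6,-0.51,-0.08,0],[1,0.6,-0.51,-0.08,0]]'
python3 - <<'E'
from h import *
cam={c:eyes.get_image(c) for c in("top","side")}
def soap(n):
    return M[n]+[0,0,.015]
for n,p in dict(soap_long=(.633,-.0965,.06),soap_square=(.62,.123,.06),soap_round=(.6265,.0135,0)).items():
  for c in cam:
    u,v=proj(cam[c],np.array([[p[0],p[1],.04]]))[0].astype(int)
    n_,lab,st,ce=cv2.connectedComponentsWithStats(yellow(cam[c]["frame"]).astype(np.uint8)); l=lab[v,u]
    if l: q,e=fit(soap(n),p,[(cam[c],lab==l)]); print(n,c,q[:2].round(4),np.degrees(q[2]).round(1),round(e,2))
t=cam["top"]["frame"][80:330,190:550,::-1]; s=cam["side"]["frame"][170:420,240:500,::-1]
cv2.imwrite("pics/f10.png",np.hstack([cv2.resize(t,None,fx=1.25,fy=1.25),cv2.resize(s,None,fx=1.25,fy=1.25)]))
E
```

```text
clock: 31.2
position: [0.3499, 0.3, 0.2503]
ee_rot: [-0.001, 0.683, 0.73, 0.0]
contact_force: [-0.2, -0.3, -0.3]
width: 0.0853
gripper_force: 0.0
soap_long top [ 0.6353 -0.0967] 4.8 2.59
soap_long side [ 0.6329 -0.094 ] 9.7 2.58
soap_square top [0.6218 0.1232] 1.2 2.51
soap_square side [0.6206 0.1258] 0.2 2.18
soap_round top [0.6285 0.0128] 32.0 1.58
soap_round side [0.6264 0.0145] 0.0 1.58
```

View pics/f10.png

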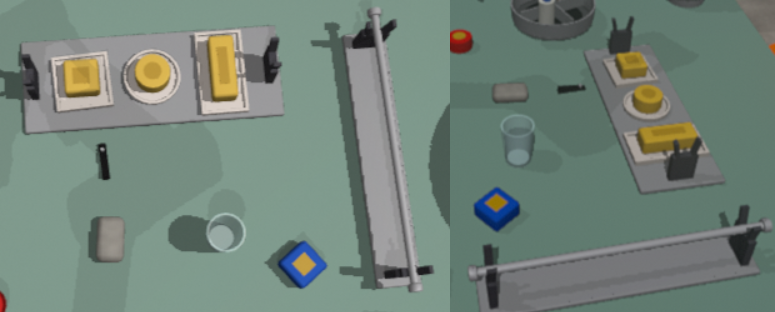

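The rod lies in both brackets of the side stand with its knobs outside. All three soaps sit flat in the middle of their own dishes, the cup is untouched, and the arm is clear.

```bash
python3 -c "
from rig import manip
print(manip.sign_off())"
```

```text
the job is handed in; nothing more can be done
None
```

The job is handed in at about 31 s on the clock: the rod is in both brackets of the side stand, each soap is flat in its matching dish, and the cup was left where it stood; the sign-off returned no verdict.

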